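# Warm the full box

### The arm

A 6-joint arm with a two-finger parallel gripper is mounted at the origin on the work surface. World frame = base frame: x ahead of the robot, y to its left, z up, the work surface at z = 0. Lengths are in m, angles in rad, forces in N, time in s.
With the tool pointing down it reaches from about 0.225 to 0.725 m from the base axis. Payload 3.1 kg.
Tool frame: the origin (TCP) lies at the very end of the fingers, on their centre line; the grasp point (between the pads) lies 19 mm behind it; z points along the fingers, y is the line along which they close (so a half turn about z gives the same grasp; the last joint's range is limited). The gripper opens to 85 mm and grips with 20 to 120 N. Pads are 22 mm wide; open, the fingers measure 114 mm over their backs; the gripper's body (76 mm by 85 mm) begins 54 mm behind the grasp point. The pads swing forward as they close: fully open they stand 13 mm farther back than shut.
Start: joints at [1.15, 0.048, 0.099, 1.622, 0, 1.443], TCP at [0.152, 0.503, 0.231] pointing down, gripper open.
Joint ranges: [-2.91, 2.91], [-0.99, 1.94], [-1.21, 1.42], [-2.12, 2.29], [-1.49, 1.47], [-3.14, 3.14]. Speed limits (rad/s): [2.79, 2.79, 3.14, 3.14, 3.14, 3.14].

### API

Orientations are given as a unit quaternion [w, x, y, z].
In Python, from workcell import get_obs, read_camera, sign_off gives the robot as it stands. The module is installed in compiled form; this text tells all that it offers.
- The arm moves only by the tool drive_tool, never from a script. Its argument "targets" is one flat list of numbers, 7 for each row, row after row: the turn, a rotation vector about the world's x, y, z normalised to -1 to 1, where 1 is 0.1 rad, then the shift along the world's x, y, z normalised to -1 to 1, where 1 is 20 mm, then the closure, from 0 (fully open) to 1 (shut). A call has 1 to 12 rows; each row shifts and turns the commanded pose from where the row before left it; what a row does not reach is not made up. A row lasts 1/10 s, in which the tool goes at most 50 mm and 8.59 degrees, less where a joint would pass 70% of its speed; a pose out of reach is approached as far as the arm can. A call with a number of a shift or a turn outside -1 to 1 is refused whole. A call with a gripper value outside its range is refused whole. The fingers move at their own pace and stop on an object; "grip_force" is the grip in N (left out, the last holds). Time passes only in rows, so rows that do not move let the fingers close. It gives the time, the measured TCP pose, the force, the opening and the grip force at its end, in the units of the state.
- get_obs(): the state, without advancing time (a new reading comes with each control period).
- read_camera(name): name is "scene" or "top" or "wrist"; returns a dict with "frame" (384x512x3 uint8, blue, green, red), "K" (3x3 intrinsics, pixels), "R" (3x3) and "t" (3): a world point X has camera coordinates R X + t; the wrist camera has in their place "hand_eye" (4x4, takes a point from camera to tool coordinates, whose origin is the TCP and whose axes are the flange's). Camera axes: x right, y down, z forward; pixel columns grow to the right and rows downward; lengths in m; the calibration is good to about 2 mm. The wrist camera is an equidistant fisheye: a pixel r from the principal point sees the ray r / f radians off the axis. A picture is of the moment at which its call begins: read the wrist's pose just before it. There is no depth.
- sign_off(): hands the job in; it is judged then, once.
The state is a dict: "clock": time; "q": joint angles; "joint_velocities": joint speeds; "joint_efforts": joint torques, N m; "ee_pos": TCP position; "tcp_rot": TCP orientation; "wrist_force": force on the tool from outside, world axes, zero at the start; "wrist_torque": the same for the moment, N m; "grip_width": finger opening in m; "gripper_force": force on a finger pad.
Only numpy, scipy, OpenCV 4.12 (cv2) and the standard library are available. Lean on these libraries where they do the work, as an engineer would, in place of code of your own. Each camera call takes 0.05 s, during which the arm holds its last target. There are 200 camera calls.

### The job

One of the three identical blue storage boxes is packed with metal inserts and clearly heavier than the other two, which are nearly empty: feel which one it is by lifting, and stand each empty one upright on the bench about where you found it. Set the full box down gently on the warmer's aluminium plate and slide it along until it seats, one short end flush against the dark stop and roughly midway along it, and let go. Then turn the warmer's dial until its white pointer line points at the red marker on the scale; leave the jar, the orange tip rack and the clear gel tank alone.

Things in the scene. Friction and masses are not known exactly. Their poses are not given: they have to be found in the camera images.
- box_a: blue plastic storage box with a fixed paler blue lid, 80 x 62 x 58 mm (x, y, z), closed and opaque; the three look identical and any one of them may be the full one (about 0.5 kg; an empty one weighs about 0.14 kg). Origin at the centre of its underside, z up; grip it across its 62 mm width (its y axis). Starts standing on the bench
- box_b: blue plastic storage box with a fixed paler blue lid, 80 x 62 x 58 mm (x, y, z), closed and opaque; the three look identical and any one of them may be the full one (about 0.5 kg; an empty one weighs about 0.14 kg). Origin at the centre of its underside, z up; grip it across its 62 mm width (its y axis). Starts standing on the bench
- box_c: blue plastic storage box with a fixed paler blue lid, 80 x 62 x 58 mm (x, y, z), closed and opaque; the three look identical and any one of them may be the full one (about 0.5 kg; an empty one weighs about 0.14 kg). Origin at the centre of its underside, z up; grip it across its 62 mm width (its y axis). Starts standing on the bench
- warmer: slide warmer, fixed to the bench: cream housing 200 x 200 mm, 60 mm high, origin at the centre of its underside. In its own frame: the flat aluminium plate covers x -90 to +74 mm (up to the stop) and y -95 to +5 mm, its top at z = 64 mm; the dial's axis is at x 0, y +52 mm
- stop (a point): on the warmer: the foot of the middle of the stop's flat face, where it meets the plate top (axes as the warmer's). The stop is a dark steel bar 100 mm long along y, 22 mm high above the plate, at the plate's +x end, facing the warmer's -x. A full box that is home has its origin at about x -40 mm, y 0, z 0 from here
- dial (a joint): angle of the warmer's black dial, rad, 0 to 2.6, growing clockwise seen from above; at 0 the pointer points along the warmer's -x. A black grip bar 42 x 14 mm, standing 32 mm high on a disc of 22 mm radius, its top 104 mm above the bench; a white line on top of one half of the bar is the pointer. It stays where it is left
- dial_pointer (a point): on top of the dial's bar, on the white line, 20 mm from the axis; turns with the dial. The pointer points along this frame's -x (the bar lies along its x; grip the bar across its y)
- dial_grip (a point): on the dial's axis at the height to grip the bar, 97 mm above the bench; its axes turn with the dial
- mark: red marker 15 x 6 mm, 2.5 mm high, lying on the white scale round the dial, fixed. Origin on the dial's axis, 61.5 mm above the bench; the red piece lies along this frame's -x, 36 to 51 mm from the axis. When the dial's pointer is at the marker, the frames of dial and marker have the same yaw, i.e. dial angle = warmer yaw - marker yaw
- jar: bystander: upright green glass jar with white cap, 68 mm diameter, 120 mm high, loose; origin at the centre of its underside
- tank: bystander: clear gel tank 135 x 200 mm, 51 mm high, with a red and a black post up to 73 mm high, loose; origin at the centre of its underside
- tip_rack: bystander: orange tip rack 65 x 100 x 53 mm, loose; origin at the centre of its underside
Things that resemble listed ones, but are neither listed nor needed, are in the scene too. What is shaped like the box_a but turquoise or yellow is not meant.

How it is judged:
By the outcome, as a careful person would: the job done as asked, in the order asked, and still so for the second after the job is handed in, with the robot touching nothing.
It also fails if it takes over 72 s, if anything falls off the work surface, if the arm or the gripper's body presses on something with over 40 N, if the wrist force passes 120 N, or if a joint passes its speed limit or range.

## Working session

There is one attempt and no reset: what is moved stays moved. The work goes in short steps, Python scripts to look and compute and a tool call to move; the robot and the scene stay as the last step left them, time stands still between calls to the robot, and variables do not carry over. Pictures are saved under pics/ and viewed, at most 10 in all, crops included, and the job is handed in when it is done.

Besides the shell and the picture viewer there is one more tool, called after "Call:" by a JSON object that holds its "op" and its "data", one argument or row to a line. drive_tool: Moves the arm, as the interface text tells. Scaled input: -1 to 1 covers 20 mm each way for a shift and 0.1 rad each way for a turn. Its arguments: {"type":"object","properties":{"targets":{"type":"array"},"grip_force":{"type":"number"}},"required":["targets"]}

```bash
mkdir -p pics
python3 - <<'E'
from workcell import *
import cv2,numpy as np,pickle
d={}
o=get_obs();print({k:np.round(v,3) for k,v in o.items()})
for n in("scene","top"):
    c=read_camera(n);d[n]=c;cv2.imwrite(f"pics/{n}0.png",c["frame"]);print(n,np.round(c["K"],1).tolist(),np.round(-c["R"].T@c["t"],3),np.round(c["R"],2).tolist())
pickle.dump(d,open("d.pkl","wb"))
E
```

```text
{'clock': np.float64(0.0), 'q': array([1.15 , 0.049, 0.098, 1.622, 0.   , 1.443]), 'joint_velocities': array([ 0.   ,  0.002,  0.   ,  0.   , -0.002,  0.   ]), 'joint_efforts': array([ 1.0000e-03, -3.3878e+01,  3.2001e+01,  2.0000e-02, -0.0000e+00,
        0.0000e+00]), 'ee_pos': array([0.151, 0.502, 0.23 ]), 'tcp_rot': array([-0.   ,  0.146,  0.989, -0.001]), 'wrist_force': array([-1.079,  0.359, -0.737]), 'wrist_torque': array([ 0.05 ,  0.005, -0.009]), 'gripper_force': np.float64(0.0), 'grip_width': np.float64(0.086)}
scene [[355.0, 0.0, 260.0], [0.0, 355.0, 191.6], [0.0, 0.0, 1.0]] [ 1.032 -0.332  0.769] [[0.51, 0.86, -0.01], [0.65, -0.39, -0.65], [-0.56, 0.32, -0.76]]
top [[395.3, 0.0, 246.3], [0.0, 395.3, 190.7], [0.0, 0.0, 1.0]] [ 0.393 -0.028  1.046] [[-0.03, -1.0, -0.01], [-0.98, 0.03, -0.18], [0.18, 0.01, -0.98]]
```

View pics/top0.png

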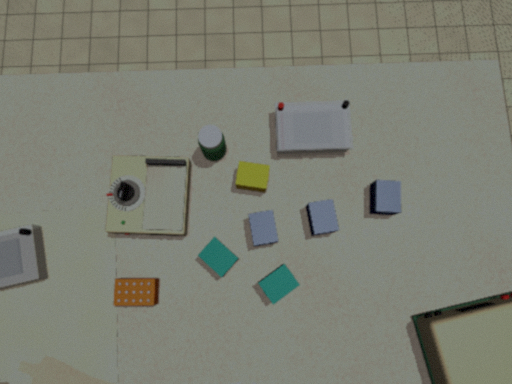

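View pics/scene0.png

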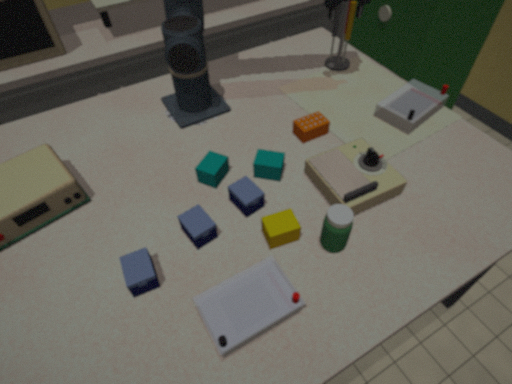

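The top view shows blue boxes at about (263,228), (322,217) and (386,197). The warmer is at (148,195), with its stop at (166,162), its dial at (125,192) and the red mark near (110,194). In the scene view, the gel tank, jar and yellow box lie beyond the boxes.

```bash
cat > h.py <<'E'
import cv2,numpy as np,pickle
def plane(c,uv,z):
    uv=np.atleast_2d(uv).astype(float);r=np.c_[uv,np.ones(len(uv))]@np.linalg.inv(c["K"]).T@c["R"]
    o=-c["R"].T@c["t"];return (o+r*((z-o[2])/r[:,2])[:,None])[:,:2]
def rect(c,m,z):
    P=plane(c,m,z);(x,y),(w,h),a=cv2.minAreaRect((P*1000).astype(np.float32))
    if w<h:w,h,a=h,w,a+90
    return np.round([x,y,w,h,(a+90)%180-90],1)
def blobs(mask,mn):
    cs,_=cv2.findContours(mask.astype(np.uint8),cv2.RETR_EXTERNAL,cv2.CHAIN_APPROX_NONE)
    return [k[:,0,:] for k in cs if cv2.contourArea(k)>=mn]
E
python3 - <<'E'
from h import *
d=pickle.load(open("d.pkl","rb"))
for n in("top","scene"):
    c=d[n];f=cv2.medianBlur(c["frame"],3);h=cv2.cvtColor(f,cv2.COLOR_BGR2HSV)
    if n=="top":
        for p in((263,228),(322,217),(386,197),(373,197),(60,100),(148,195),(130,160),(152,162),(168,200),(313,125)):print(p,f[p[1],p[0]],h[p[1],p[0]])
    H,S,V=cv2.split(h)
    for z,m in((.058,(H>105)&(H<130)&(S>60)&(V>105)),):
        for k in blobs(m,150):print(n,k.mean(0).round(),rect(c,k,z))
    for nm,m,z in(("red",((H<8)|(H>172))&(S>120)&(V>80),.063),("dark",(V<70),.086),("yellow",(H>22)&(H<35)&(S>150),.058),("turq",(H>75)&(H<95)&(S>110)&(V>90),.058)):
        for k in blobs(m,4):
            if len(k)<300:print(n,nm,k.mean(0).round(1),rect(c,k,z))
for n,b in(("top",(100,145,200,245)),("scene",(295,130,415,215))):
    c=d[n]["frame"][b[1]:b[3],b[0]:b[2]];cv2.imwrite(f"pics/{n}_crop.png",cv2.resize(c,None,fx=6,fy=6,interpolation=cv2.INTER_CUBIC))
E
```

```text
(263, 228) [131 112 101] [109  58 131]
(322, 217) [133 115 103] [108  58 133]
(386, 197) [131 112 102] [110  56 131]
(373, 197) [15  6  0] [108 255  15]
(60, 100) [122 134 131] [ 38  23 134]
(148, 195) [123 133 130] [ 39  19 133]
(130, 160) [110 133 130] [ 34  44 133]
(152, 162) [42 43 45] [10 17 45]
(168, 200) [125 135 131] [ 42  19 135]
(313, 125) [130 125 121] [107  18 130]
top red [505.7 296.8] [ 297.5 -636.    10.7    7.8  -50.4]
top red [109.5 194.4] [575.7 323.8   7.8   5.1  88.3]
top red [280.4 105.6] [ 799.  -117.6   13.9   10.5   -2.5]
top dark [156.3 290.7] [336.2 197.3  52.8   4.7   0.8]
top dark [ 38.9 254.3] [429.2 481.    9.6   4.8   3.8]
top dark [ 38.1 241.4] [460.6 485.6   9.9   4.9   3.9]
top dark [ 24.5 231.5] [484.7 520.2  27.7  12.2  88.4]
top dark [309.5 220.5] [ 492.4 -174.    74.7    8.     8.8]
top dark [250.  188.3] [575.3 -32.   69.9   7.5  80. ]
top dark [376.5 203.1] [ 532.2 -336.7   90.8   50.6   25.3]
top dark [124.6 192.4] [574.6 277.4  53.2  44.7   1.4]
top dark [165.5 162.3] [648.8 177.7  98.4  15.5  88.2]
top dark [281.5 152.5] [ 664.5 -113.9   12.
[... 1061 characters left out ...]
[ 41.1 216. ] [ 317.8 -531.7  216.4   87.5  -77.6]
scene dark [269.  171.4] [484.    9.4  77.9  50.8  58.8]
scene dark [213.4 174.4] [ 420.7 -114.2   94.2   73.1   87.9]
scene dark [370.7 159.2] [586.7 275.1  69.3  46.7 -65.3]
scene dark [410.7 114.3] [503.3 508.6  50.1  13.2 -60.8]
scene dark [11.1 83.9] [-327.1 -530.1   15.1   12.1   58.4]
scene dark [105.2  17.3] [-670.1 -116.7  205.4   43.9   -6.4]
scene dark [30. 35.] [-773.8 -410.5  680.9  226.3   -5.2]
scene yellow [279.8 227.7] [633.4 -47.2  87.9  87.8 -10.2]
scene yellow [352.5  18. ] [-145.1  833.5  392.3   22.1  -42.4]
scene turq [211.  162.4] [345.  -95.3  75.7  56.9 -55.6]
scene turq [268.7 158.1] [415.4  53.3  78.1  57.8  46.9]
```

View pics/top_crop.png

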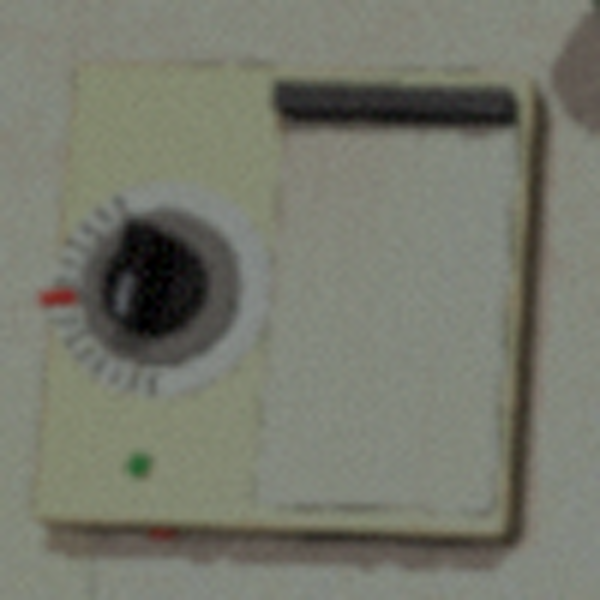

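The crop shows the dark stop from (275,82) to (515,122), the red mark at (57,297), and the dial bar with a faint white line near (125,290). I'll read the dial more precisely with the wrist camera. Next I'm refining the warmer and box poses.

Run:
```python
from h import *
d=pickle.load(open("d.pkl","rb"))
c=d["top"];f=cv2.medianBlur(c["frame"],3);H,S,V=cv2.split(cv2.cvtColor(f,cv2.COLOR_BGR2HSV))
for k in blobs((H>100)&(H<130)&(S>38)&(V>95),150):print(k.mean(0).round(),rect(c,k,.058))
q=np.array([(78,65),(38,520),(510,535),(535,85)])/6+[100,145]-.4
P=plane(c,q,.06);print("housing",P.round(4).tolist(),P.mean(0),[np.linalg.norm(P[i]-P[i-1]).round(4) for i in range(4)])
for i,j in((1,0),(2,3)):print(np.degrees(np.arctan2(*(P[j]-P[i])[::-1])))
# stop dark region: rear edge at z=.086, foot edge at z=.064
m=V<70;ys,xs=np.nonzero(m[150:175,140:192]);xs+=140;ys+=150
up=[(x,ys[xs==x].min()-.5) for x in range(150,183)];lo=[(x,ys[xs==x].max()+.5) for x in range(150,183)]
for e,z in((up,.086),(lo,.064)):
    Q=plane(c,e,z);a,b=np.polyfit(Q[:,1]-.178,Q[:,0],1);print(z,"x at y=.178",b,"slope deg",np.degrees(np.arctan(-a)))
print("ends z.086",plane(c,[(xs.min()-.5,162),(xs.max()+.5,162)],.086))
```

```text
[263. 227.] [480.4 -61.3  79.6  59.9   8.2]
[323. 216.] [ 503.9 -213.3   80.1   61.5    8.8]
[388. 196.] [ 551.4 -379.9   78.1   60.1   -5.4]
housing [[0.6775, 0.3205], [0.4819, 0.3306], [0.47, 0.1339], [0.6625, 0.1232]] [0.57296317 0.22705197] [np.float64(0.1978), np.float64(0.1958), np.float64(0.1971), np.float64(0.1928)]
-2.962803672548908
-3.1706237283856242
0.086 x at y=.178 0.6557966011981954 slope deg -3.351457904952029
0.064 x at y=.178 0.6452992805486021 slope deg -1.7448469872797656
ends z.086 [[0.6503372  0.22791822]
 [0.64688314 0.1148998 ]]
```

Call:
{"op": "drive_tool", "data": {
  "targets": [0,0,0.15,0.55,-0.94,0,0,0,0,0.15,0.55,-0.94,0,0,0,0,0.15,0.55,-0.94,0,0,0,0,0.15,0.55,-0.94,0,0,0,0,0.15,0.55,-0.94,0,0,0,0,0.15,0.55,-0.94,0,0,0,0,0.15,0.55,-0.94,0,0,0,0,0.15,0.55,-0.94,0,0,0,0,0.15,0.55,-0.94,0,0,0,0,0.15,0.55,-0.94,0,0,0,0,0.15,0.55,-0.94,0,0,0,0,0.15,0.55,-0.94,0,0],
  "grip_force": 40
}}

```text
clock: 1.3
ee_pos: [0.2836, 0.2761, 0.2308]
tcp_rot: [-0.0, 0.056, 0.998, -0.0]
wrist_force: [0.5, 1.2, -0.9]
grip_width: 0.0853
gripper_force: 0.0
```

Call:
{"op": "drive_tool", "data": {
  "targets": [0,0,0.15,0.55,-0.94,0,0,0,0,0.15,0.55,-0.94,0,0,0,0,0.15,0.55,-0.94,0,0,0,0,0.15,0.55,-0.94,0,0,0,0,0.15,0.55,-0.94,0,0,0,0,0.15,0.55,-0.94,0,0,0,0,0.15,0.55,-0.94,0,0,0,0,0.15,0.55,-0.94,0,0,0,0,0.15,0.55,-0.94,0,0,0,0,0.15,0.55,-0.94,0,0,0,0,0.15,0.55,-0.94,0,0,0,0,0.15,0.55,-0.94,0,0]
}}

```text
clock: 2.5
ee_pos: [0.4156, 0.0506, 0.2308]
tcp_rot: [-0.0, -0.034, 0.999, 0.0]
wrist_force: [0.7, 0.8, -1.1]
grip_width: 0.0853
gripper_force: 0.0
```

Call:
{"op": "drive_tool", "data": {
  "targets": [0,0,0.15,0.55,-0.94,0,0,0,0,0.15,0.55,-0.94,0,0,0,0,0.15,0.55,-0.94,-0.5,0,0,0,0.15,0.55,-0.94,-0.5,0,0,0,0.15,0.55,-0.94,-0.5,0,0,0,0,0.55,-0.94,-0.5,0,0,0,0,0,0,-0.5,0,0,0,0,0,0,-0.5,0,0,0,0,0,0,-0.5,0,0,0,0,0,0,0,0]
}}

```text
clock: 3.5
ee_pos: [0.48, -0.0603, 0.1593]
tcp_rot: [-0.002, -0.072, 0.997, 0.001]
wrist_force: [0.0, 0.7, -0.1]
grip_width: 0.0859
gripper_force: 0.0
```

Call:
{"op": "drive_tool", "data": {
  "targets": [0,0,0,0.1,0,-1,0,0,0,0,0,0,-1,0,0,0,0,0,0,-1,0,0,0,0,0,0,-1,0,0,0,0,0,0,-1,0,0,0,0,0,0,-0.8,0,0,0,0,0,0,-0.6,0,0,0,0,0,0,-0.4,0,0,0,0,0,0,0,0.5,0,0,0,0,0,0,1,0,0,0,0,0,0,1,0,0,0,0,0,0,1]
}}

```text
clock: 4.7
ee_pos: [0.4841, -0.0615, 0.026]
tcp_rot: [0.001, -0.071, 0.997, -0.0]
wrist_force: [-0.3, 1.4, -0.0]
grip_width: 0.0613
gripper_force: 46.8
```

Call:
{"op": "drive_tool", "data": {
  "targets": [0,0,0,0,0,0,1,0,0,0,0,0,0,1,0,0,0,0,0,0,1]
}}

```text
clock: 5.0
ee_pos: [0.4841, -0.0615, 0.026]
tcp_rot: [0.001, -0.071, 0.997, -0.0]
wrist_force: [0.4, 0.5, 2.8]
grip_width: 0.0614
gripper_force: 46.9
```

Call:
{"op": "drive_tool", "data": {
  "targets": [0,0,0,0,0,0.5,1,0,0,0,0,0,0.5,1,0,0,0,0,0,0.5,1,0,0,0,0,0,0.2,1,0,0,0,0,0,0,1,0,0,0,0,0,0,1,0,0,0,0,0,0,1]
}}

```text
clock: 5.7
ee_pos: [0.4831, -0.0612, 0.0588]
tcp_rot: [-0.001, -0.071, 0.997, 0.0]
wrist_force: [-0.7, -0.3, -0.7]
grip_width: 0.0615
gripper_force: 46.5
```

```bash
python3 -c "
from workcell import *
for i in range(3):
    o=get_obs();print(o['clock'],o['ee_pos'],o['wrist_force'],o['wrist_torque'],o['joint_efforts'][:3])"
```

```text
5.7 [ 0.48308067 -0.06124644  0.05877279] [-0.72457039 -0.29275509 -0.7043359 ] [ 0.00502715 -0.00935808  0.04912369] [-1.58050050e-03 -3.14551556e+01  3.20679867e+01]
5.7 [ 0.48308067 -0.06124644  0.05877279] [-0.72457039 -0.29275509 -0.7043359 ] [ 0.00502715 -0.00935808  0.04912369] [-1.58050050e-03 -3.14551556e+01  3.20679867e+01]
5.7 [ 0.48308067 -0.06124644  0.05877279] [-0.72457039 -0.29275509 -0.7043359 ] [ 0.00502715 -0.00935808  0.04912369] [-1.58050050e-03 -3.14551556e+01  3.20679867e+01]
```

Call:
{"op": "drive_tool", "data": {
  "targets": [0,0,0,0,0,0,1]
}}

```text
clock: 5.8
ee_pos: [0.483, -0.0612, 0.0587]
tcp_rot: [-0.001, -0.071, 0.997, 0.0]
wrist_force: [-0.2, 0.3, -0.3]
grip_width: 0.0613
gripper_force: 46.5
```

Call:
{"op": "drive_tool", "data": {
  "targets": [0,0,0,0,0,0,1]
}}

```text
clock: 5.9
ee_pos: [0.4832, -0.0613, 0.0588]
tcp_rot: [-0.0, -0.071, 0.997, 0.0]
wrist_force: [-0.0, -0.3, -2.2]
grip_width: 0.0614
gripper_force: 46.5
```

Call:
{"op": "drive_tool", "data": {
  "targets": [0,0,0,0,0,0,1]
}}

```text
clock: 6.0
ee_pos: [0.4834, -0.0613, 0.0591]
tcp_rot: [-0.0, -0.071, 0.997, 0.0]
wrist_force: [0.0, 0.0, -1.8]
grip_width: 0.0617
gripper_force: 46.5
```

Box 1 reads about -1.3 N, so it is empty. I'm setting it back down and going to the next one.

Call:
{"op": "drive_tool", "data": {
  "targets": [0,0,0,0,0,-0.5,1,0,0,0,0,0,-0.5,1,0,0,0,0,0,-0.4,1,0,0,0,0,0,-0.2,1,0,0,0,0,0,-0.1,1,0,0,0,0,0,0,1,0,0,0,0,0,0,0,0,0,0,0,0,0,0,0,0,0,0,0,0,0,0,0,0,0,0,0.2,0]
}}

```text
clock: 7.0
ee_pos: [0.4829, -0.0612, 0.0287]
tcp_rot: [-0.001, -0.071, 0.997, 0.0]
wrist_force: [0.3, 0.4, 0.2]
grip_width: 0.0855
gripper_force: 0.0
```

Call:
{"op": "drive_tool", "data": {
  "targets": [0,0,0,0,0,0.5,0,0,0,0,0,0,1,0,0,0,0,0,0,1,0,0,0,0,0,0,1,0,0,0,0,0,0,1,0,0,0,0,0.2,-0.5,0.3,0,0,0,0,0.15,-1,0,0,0,0,0,0.15,-1,0,0,0,0,0,0.15,-1,0,0,0,0,0,0.15,-1,0,0,0,0,0,0.15,-1,0,0,0,0,0,0.15,-1,0,0]
}}

```text
clock: 8.2
ee_pos: [0.5055, -0.1929, 0.1249]
tcp_rot: [-0.0, -0.071, 0.997, -0.0]
wrist_force: [0.4, 0.0, 0.2]
grip_width: 0.0855
gripper_force: 0.0
```

Call:
{"op": "drive_tool", "data": {
  "targets": [0,0,0,0.1,-1,0,0,0,0,0,0,-0.1,-0.3,0,0,0,0,0,0,0,0]
}}

```text
clock: 8.5
ee_pos: [0.5067, -0.2136, 0.1178]
tcp_rot: [-0.001, -0.07, 0.998, 0.001]
wrist_force: [0.6, 0.8, -0.1]
grip_width: 0.0853
gripper_force: 0.0
```

Position is good. I'm descending about 94 mm and gripping.

Call:
{"op": "drive_tool", "data": {
  "targets": [0,0,0,0,0,-1,0,0,0,0,0,0,-1,0,0,0,0,0,0,-1,0,0,0,0,0,0,-0.8,0,0,0,0,0,0,-0.5,0,0,0,0,0,0,-0.4,0,0,0,0,0,0,0,0.5,0,0,0,0,0,0,1,0,0,0,0,0,0,1,0,0,0,0,0,0,1,0,0,0,0,0,0,1]
}}

```text
clock: 9.6
ee_pos: [0.5079, -0.2136, 0.0259]
tcp_rot: [0.0, -0.071, 0.997, -0.0]
wrist_force: [-0.0, -0.1, 0.0]
grip_width: 0.0615
gripper_force: 46.7
```

Call:
{"op": "drive_tool", "data": {
  "targets": [0,0,0,0,0,0.5,1,0,0,0,0,0,0.5,1,0,0,0,0,0,0.5,1,0,0,0,0,0,0.2,1,0,0,0,0,0,0,1,0,0,0,0,0,0,1]
}}

```text
clock: 10.2
ee_pos: [0.5076, -0.2134, 0.0594]
tcp_rot: [0.0, -0.071, 0.997, -0.0]
wrist_force: [0.2, -0.2, -1.8]
grip_width: 0.0613
gripper_force: 46.6
```

Call:
{"op": "drive_tool", "data": {
  "targets": [0,0,0,0,0,0,1]
}}

```text
clock: 10.3
ee_pos: [0.5071, -0.2131, 0.0587]
tcp_rot: [-0.0, -0.071, 0.997, 0.0]
wrist_force: [0.1, 0.5, -2.0]
grip_width: 0.0615
gripper_force: 46.6
```

Call:
{"op": "drive_tool", "data": {
  "targets": [0,0,0,0,0,0,1]
}}

```text
clock: 10.4
ee_pos: [0.5071, -0.2131, 0.0586]
tcp_rot: [-0.001, -0.071, 0.997, 0.0]
wrist_force: [-0.1, -0.8, -1.7]
grip_width: 0.0614
gripper_force: 46.6
```

Call:
{"op": "drive_tool", "data": {
  "targets": [0,0,0,0,0,0,1]
}}

```text
clock: 10.5
ee_pos: [0.5072, -0.2132, 0.0588]
tcp_rot: [-0.0, -0.071, 0.997, 0.0]
wrist_force: [-0.1, 0.0, -1.7]
grip_width: 0.0616
gripper_force: 46.6
```

Box 2 is empty as well, at about -1.8 N. I'm setting it down and going to box 3.

Call:
{"op": "drive_tool", "data": {
  "targets": [0,0,0,0,0,-0.5,1,0,0,0,0,0,-0.5,1,0,0,0,0,0,-0.4,1,0,0,0,0,0,-0.2,1,0,0,0,0,0,-0.1,1,0,0,0,0,0,0,1,0,0,0,0,0,0,0,0,0,0,0,0,0,0,0,0,0,0,0,0,0,0,0,0,0,0,0,0.2,0]
}}

```text
validation failed for argument at $.ta...
```

Call:
{"op": "drive_tool", "data": {
  "targets": [0,0,0,0,0,0.5,0,0,0,0,0,0,1,0,0,0,0,0,0,1,0,0,0,0,0,0,1,0,0,0,0,0,0,1,0,0,0,0,0.2,-0.5,0.3,0,0,0,-0.4,0.3,-1,0,0,0,0,-0.4,0.3,-1,0,0,0,0,-0.4,0.3,-1,0,0,0,0,-0.4,0.3,-1,0,0,0,0,-0.4,0.3,-1,0,0,0,0,-0.35,0.3,-1,0,0]
}}

```text
clock: 11.7
ee_pos: [0.5481, -0.3444, 0.1567]
tcp_rot: [0.001, 0.047, 0.999, -0.0]
wrist_force: [-0.2, -0.3, 0.0]
grip_width: 0.0853
gripper_force: 0.0
```

Call:
{"op": "drive_tool", "data": {
  "targets": [0,0,0,0.3,-1,0,0,0,0,0,0.1,-0.8,0,0,0,0,0,0,0,-0.3,0,0,0,0,0,0,0,0]
}}

```text
clock: 12.1
ee_pos: [0.5552, -0.3789, 0.1486]
tcp_rot: [-0.0, 0.047, 0.999, 0.001]
wrist_force: [0.3, -0.8, -0.3]
grip_width: 0.0854
gripper_force: 0.0
```

My set-down call had the wrong number of values and was refused, but the calls after it still ran. The gripper opened with box 2 about 33 mm up, so the box was dropped. I'm checking how it landed before doing anything else.

Run:
```python
from h import *
from workcell import *
ims=[]
for n in("top","scene"):
    c=read_camera(n);f=cv2.medianBlur(c["frame"],3);H,S,V=cv2.split(cv2.cvtColor(f,cv2.COLOR_BGR2HSV))
    for k in blobs((H>100)&(H<130)&(S>(38 if n=="top" else 60))&(V>(95 if n=="top" else 105)),80):print(n,k.mean(0).round(),rect(c,k,.058))
    b=(230,150,430,270) if n=="top" else (100,150,300,310)
    ims.append(cv2.resize(c["frame"][b[1]:b[3],b[0]:b[2]],None,fx=2,fy=2) if n=="top" else cv2.resize(c["frame"][b[1]:b[3],b[0]:b[2]],(400,320)))
cv2.imwrite("pics/drop.png",np.vstack(ims))
```

```text
top [263. 228.] [480.3 -61.8  80.   59.9   8.3]
top [319. 213.] [ 505.1 -211.    72.4   63.1    9. ]
top [387. 195.] [ 554.3 -379.    57.9   41.3   85. ]
scene [137. 271.] [ 566.5 -381.1   58.3   53.9   84.9]
scene [201. 222.] [ 513.1 -212.4   61.9   58.8    8. ]
scene [246. 190.] [484.1 -62.2  76.1  56.6   8.3]
```

View pics/drop.png

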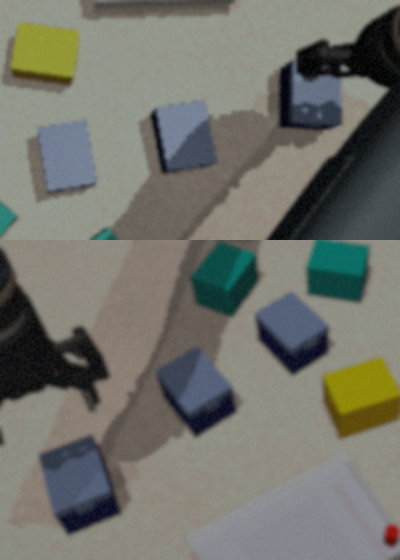

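Box 2 landed upright where it was: its lid centre is at about (322,218), against (322,217) before. The picture shows box 3 under the gripper. I'm continuing with that one and checking the value count of every call.

Call:
{"op": "drive_tool", "data": {
  "targets": [0,0,0,-0.1,-0.05,-1,0,0,0,0,0,0,-1,0,0,0,0,0,0,-1,0,0,0,0,0,0,-1,0,0,0,0,0,0,-1,0,0,0,0,0,0,-0.7,0,0,0,0,0,0,-0.5,0,0,0,0,0,0,0,0.5,0,0,0,0,0,0,1,0,0,0,0,0,0,1,0,0,0,0,0,0,1,0,0,0,0,0,0,1],
  "grip_force": 60
}}

```text
clock: 13.4
ee_pos: [0.554, -0.3806, 0.026]
tcp_rot: [0.001, 0.046, 0.999, -0.0]
wrist_force: [-0.6, -0.2, -0.4]
grip_width: 0.0605
gripper_force: 70.6
```

Call:
{"op": "drive_tool", "data": {
  "targets": [0,0,0,0,0,0.5,1,0,0,0,0,0,0.5,1,0,0,0,0,0,0.5,1,0,0,0,0,0,0.2,1,0,0,0,0,0,0,1,0,0,0,0,0,0,1]
}}

```text
clock: 14.0
ee_pos: [0.5535, -0.3804, 0.0594]
tcp_rot: [-0.0, 0.046, 0.999, -0.0]
wrist_force: [-0.2, 0.6, -6.4]
grip_width: 0.0615
gripper_force: 70.3
```

Call:
{"op": "drive_tool", "data": {
  "targets": [0,0,0,0,0,0,1]
}}

```text
clock: 14.1
ee_pos: [0.5531, -0.38, 0.0585]
tcp_rot: [-0.001, 0.046, 0.999, 0.0]
wrist_force: [-0.1, 0.3, -6.2]
grip_width: 0.0612
gripper_force: 70.3
```

Call:
{"op": "drive_tool", "data": {
  "targets": [0,0,0,0,0,0,1]
}}

```text
clock: 14.2
ee_pos: [0.5531, -0.38, 0.0585]
tcp_rot: [-0.001, 0.046, 0.999, 0.0]
wrist_force: [-0.4, 0.0, -6.6]
grip_width: 0.0608
gripper_force: 70.3
```

Box 3 is the full one: about -6.4 N, against roughly -1.5 N for the others. I'm carrying it to the warmer.

Call:
{"op": "drive_tool", "data": {
  "targets": [0,0,0,0,0,0.5,1,0,0,0,0,0,1,1,0,0,0,0,0,1,1,0,0,0,0,0,1,1,0,0,0,0,0.3,1,1,0,0,0,0,0.6,0.8,1,0,0,0,0,0.9,0.3,1,0,0,0,0,1,0,1,0,0,0,0,1,0,1,0,0,0,0,1,0,1,0,0,0,0,1,0,1,0,0,0,0,1,0,1]
}}

```text
clock: 15.4
ee_pos: [0.5531, -0.242, 0.1709]
tcp_rot: [-0.0, 0.046, 0.999, 0.0]
wrist_force: [0.2, -0.9, -6.0]
grip_width: 0.0612
gripper_force: 70.4
```

Call:
{"op": "drive_tool", "data": {
  "targets": [0,0,0,0,1,0,1,0,0,0,0,1,0,1,0,0,0,0,1,0,1,0,0,0,0,1,0,1,0,0,0,0,1,0,1,0,0,0,0,1,0,1,0,0,0,0,1,0,1,0,0,0,0,1,0,1,0,0,0,0,1,0,1,0,0,0.1,0.2,1,0,1,0,0,0.1,0.2,1,0,1,0,0,0.1,0.2,1,0,1]
}}

```text
clock: 16.6
ee_pos: [0.5653, -0.0026, 0.1714]
tcp_rot: [0.0, 0.031, 1.0, 0.0]
wrist_force: [0.0, -0.1, -5.6]
grip_width: 0.0607
gripper_force: 70.4
```

Call:
{"op": "drive_tool", "data": {
  "targets": [0,0,0.1,0.2,1,0,1,0,0,0,0,1,0,1,0,0,0,0,1,0,1,0,0,0,0,1,0,1,0,0,0,0,1,0,1,0,0,0,0,1,0,1,0,0,0,0,1,0,1,0,0,0,0,0.7,0,1,0,0,0,0,0.4,0,1,0,0,0,0,0.2,0,1,0,0,0,0,0,0,1]
}}

```text
clock: 17.7
ee_pos: [0.5694, 0.1618, 0.1713]
tcp_rot: [-0.0, 0.026, 1.0, -0.0]
wrist_force: [0.6, 0.5, -6.0]
grip_width: 0.0612
gripper_force: 70.3
```

Call:
{"op": "drive_tool", "data": {
  "targets": [0,0,0,0,0.5,-0.3,1,0,0,0,0,0.5,-0.6,1,0,0,0,0,0,-0.8,1,0,0,0,0,0,-0.8,1,0,0,0,0,0,-0.5,1,0,0,0,0,0,-0.3,1,0,0,0,0,0,0,1]
}}

```text
clock: 18.4
ee_pos: [0.5686, 0.1815, 0.1037]
tcp_rot: [-0.001, 0.026, 1.0, -0.0]
wrist_force: [0.3, -0.8, -6.2]
grip_width: 0.0606
gripper_force: 70.3
```

Run:
```python
from h import *
from workcell import *
o=get_obs();print(o['ee_pos'])
ims=[]
for n,b in(("top",(95,120,225,245)),("scene",(290,110,420,235))):
    c=read_camera(n);ims.append(cv2.resize(c["frame"][b[1]:b[3],b[0]:b[2]],None,fx=3,fy=3,interpolation=cv2.INTER_CUBIC))
cv2.imwrite("pics/place.png",np.hstack(ims))
```

```text
[0.56856487 0.18154557 0.10366737]
```

View pics/place.png

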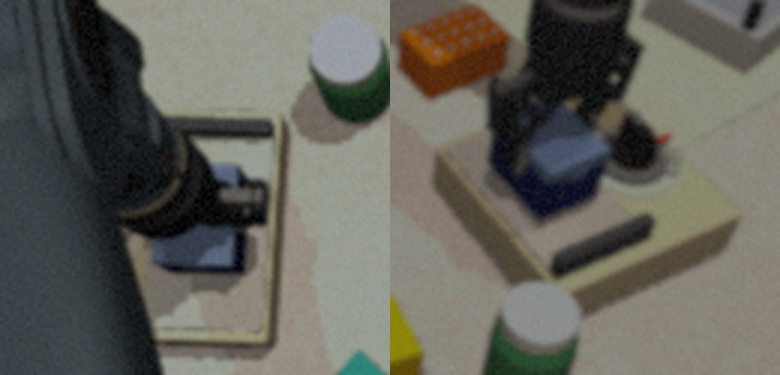

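The box hangs level over the plate, about 35 mm short of the stop and clear of the dial. I'm lowering it slowly until it touches.

Call:
{"op": "drive_tool", "data": {
  "targets": [0,0,0,0,0,-0.3,1,0,0,0,0,0,-0.2,1,0,0,0,0,0,-0.1,1,0,0,0,0,0,0,1]
}}

```text
clock: 18.9
ee_pos: [0.5692, 0.1815, 0.0928]
tcp_rot: [-0.0, 0.026, 1.0, -0.0]
wrist_force: [0.2, 0.4, -5.9]
grip_width: 0.061
gripper_force: 70.3
```

Call:
{"op": "drive_tool", "data": {
  "targets": [0,0,0,0,0,-0.05,1,0,0,0,0,0,0,1]
}}

```text
clock: 19.1
ee_pos: [0.5696, 0.1816, 0.0924]
tcp_rot: [0.0, 0.026, 1.0, 0.0]
wrist_force: [-0.3, -0.5, -5.7]
grip_width: 0.0609
gripper_force: 70.3
```

Call:
{"op": "drive_tool", "data": {
  "targets": [0,0,0,0,0,-0.05,1,0,0,0,0,0,-0.05,1,0,0,0,0,0,0,1]
}}

```text
clock: 19.4
ee_pos: [0.5694, 0.1816, 0.0901]
tcp_rot: [-0.0, 0.026, 1.0, -0.0]
wrist_force: [-1.2, 0.4, -6.2]
grip_width: 0.0611
gripper_force: 70.3
```

Call:
{"op": "drive_tool", "data": {
  "targets": [0,0,0,0,0,-0.04,1,0,0,0,0,0,0,1]
}}

```text
clock: 19.6
ee_pos: [0.5696, 0.1816, 0.09]
tcp_rot: [0.0, 0.026, 1.0, 0.0]
wrist_force: [-0.1, -0.1, -3.8]
grip_width: 0.0611
gripper_force: 70.5
```

Call:
{"op": "drive_tool", "data": {
  "targets": [0,0,0,0,0,-0.03,1,0,0,0,0.2,-0.01,0,1,0,0,0,0.3,-0.02,0,1,0,0,0,0.3,-0.02,0,1,0,0,0,0.3,-0.02,0,1,0,0,0,0.2,-0.01,0,1,0,0,0,0,0,0,1]
}}

```text
clock: 20.3
ee_pos: [0.597, 0.1801, 0.09]
tcp_rot: [0.001, 0.027, 1.0, 0.0]
wrist_force: [-3.5, 0.3, 4.6]
grip_width: 0.061
gripper_force: 71.5
```

Call:
{"op": "drive_tool", "data": {
  "targets": [0,0,0,0.1,0,0,1,0,0,0,0.1,-0.01,0,1,0,0,0,0,0,0,1]
}}

```text
clock: 20.6
ee_pos: [0.6001, 0.18, 0.09]
tcp_rot: [0.0, 0.026, 1.0, 0.0]
wrist_force: [-4.9, 1.0, 6.5]
grip_width: 0.0611
gripper_force: 71.5
```

Call:
{"op": "drive_tool", "data": {
  "targets": [0,0,0,0.1,0,0,1,0,0,0,0,0,0,1]
}}

```text
clock: 20.8
ee_pos: [0.602, 0.18, 0.09]
tcp_rot: [0.0, 0.026, 1.0, 0.0]
wrist_force: [-5.3, 0.5, 5.2]
grip_width: 0.0606
gripper_force: 71.5
```

Call:
{"op": "drive_tool", "data": {
  "targets": [0,0,0,0.08,0,0,1,0,0,0,0,0,0,1]
}}

```text
clock: 21.0
ee_pos: [0.6035, 0.18, 0.0899]
tcp_rot: [0.0, 0.026, 1.0, 0.0]
wrist_force: [-4.8, 0.1, 6.5]
grip_width: 0.0612
gripper_force: 71.5
```

Call:
{"op": "drive_tool", "data": {
  "targets": [0,0,0,0.08,0,0,1,0,0,0,0,0,0,1]
}}

```text
clock: 21.2
ee_pos: [0.6051, 0.18, 0.09]
tcp_rot: [0.0, 0.026, 1.0, 0.0]
wrist_force: [-5.7, 0.1, 5.6]
grip_width: 0.061
gripper_force: 71.5
```

Call:
{"op": "drive_tool", "data": {
  "targets": [0,0,0,0.08,0,0,1,0,0,0,0,0,0,1]
}}

```text
clock: 21.4
ee_pos: [0.6067, 0.18, 0.0899]
tcp_rot: [0.0, 0.026, 1.0, 0.0]
wrist_force: [-4.7, 0.7, 5.5]
grip_width: 0.061
gripper_force: 71.5
```

Call:
{"op": "drive_tool", "data": {
  "targets": [0,0,0,0.08,0,0,1,0,0,0,0,0,0,1]
}}

```text
clock: 21.6
ee_pos: [0.6077, 0.18, 0.09]
tcp_rot: [-0.0, 0.026, 1.0, 0.0]
wrist_force: [-6.8, 0.6, 7.1]
grip_width: 0.0611
gripper_force: 71.8
```

Call:
{"op": "drive_tool", "data": {
  "targets": [0,0,0,0.08,0,0,1,0,0,0,0,0,0,1]
}}

```text
clock: 21.8
ee_pos: [0.6077, 0.18, 0.09]
tcp_rot: [-0.002, 0.026, 1.0, 0.0]
wrist_force: [-10.5, -0.6, 9.4]
grip_width: 0.0609
gripper_force: 72.0
```

Call:
{"op": "drive_tool", "data": {
  "targets": [0,0,0,0.05,0,0,1,0,0,0,0,0,0,1]
}}

```text
clock: 22.0
ee_pos: [0.6077, 0.18, 0.0901]
tcp_rot: [-0.003, 0.026, 1.0, 0.0]
wrist_force: [-12.4, 0.4, 10.5]
grip_width: 0.0614
gripper_force: 72.2
```

The box is seated: the TCP stopped at x = 0.6077 and the push force rose to 12 N. I'm releasing it, raising, and looking.

Call:
{"op": "drive_tool", "data": {
  "targets": [0,0,0,0,0,0,0.3,0,0,0,0,0,0,0,0,0,0,0,0,0,0,0,0,0,0,0,0,0,0,0,0,0,0,0.3,0,0,0,0,0,0,1,0,0,0,0,0,0,1,0,0,0,0,0,0,1,0,0,0,0,0,0,1,0,0,0,0,-0.4,0.4,1,0,0,0,0,-0.2,0,0,0,0,0,0,0,0,0,0]
}}

```text
clock: 23.2
ee_pos: [0.5988, 0.1879, 0.1955]
tcp_rot: [0.001, 0.026, 1.0, 0.0]
wrist_force: [-0.7, 0.3, -1.0]
grip_width: 0.0852
gripper_force: 0.0
```

Run:
```python
from h import *
from workcell import *
o=get_obs();print(o['ee_pos'],o['tcp_rot'],o['q'].round(2),o['grip_width'])
w=read_camera("wrist");print(w["K"].round(1).tolist(),w["hand_eye"].round(3).tolist())
pickle.dump((o,w),open("w.pkl","wb"))
c=read_camera("scene");b=(290,110,420,235)
cv2.imwrite("pics/w1.png",np.hstack([w["frame"],cv2.resize(c["frame"][b[1]:b[3],b[0]:b[2]],(285,384))[:,:,:]]))
```

```text
[0.59882234 0.18793021 0.19550179] [8.81605813e-04 2.61780128e-02 9.99656907e-01 5.36431744e-05] [ 0.2   0.31  0.33  1.59 -0.    0.25] 0.08517396539756161
[[297.3, 0.0, 260.2], [0.0, 297.3, 196.0], [0.0, 0.0, 1.0]] [[-0.0, -0.946, -0.324, 0.083], [1.0, -0.0, 0.001, 0.0], [-0.001, -0.324, 0.946, -0.143], [0.0, 0.0, 0.0, 1.0]]
```

View pics/w1.png

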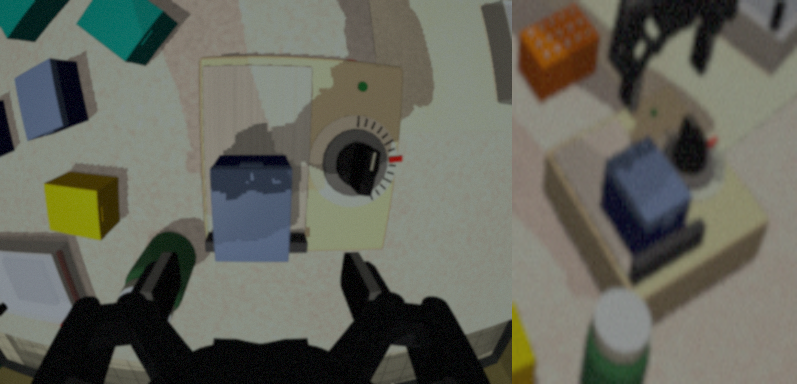

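The wrist view shows the box against the stop, the dial at about (358,163) with a white line near (374,161), and the red mark at (396,158). I'm enlarging the dial and unprojecting those points.

```bash
cat >> h.py <<'E'
from scipy.spatial.transform import Rotation as Rn
def wplane(o,w,uv,z):
    K=w["K"];p=(np.atleast_2d(uv)-K[:2,2])/K[0,0];th=np.linalg.norm(p,axis=1)[:,None]
    r=np.c_[p/np.maximum(th,1e-9)*np.sin(th),np.cos(th)]
    q=o["tcp_rot"];T=np.eye(4);T[:3,:3]=Rn.from_quat([q[1],q[2],q[3],q[0]]).as_matrix();T[:3,3]=o["ee_pos"];T=T@w["hand_eye"]
    r=r@T[:3,:3].T;c=T[:3,3];return (c+r*((z-c[2])/r[:,2])[:,None])[:,:2]
E
python3 - <<'E'
from h import *
o,w=pickle.load(open("w.pkl","rb"));f=w["frame"];H,S,V=cv2.split(cv2.cvtColor(f,cv2.COLOR_BGR2HSV))
P=lambda u,z:wplane(o,w,u,z).round(4).tolist()
for k in blobs(((H<8)|(H>172))&(S>120)&(V>80),4):
    if 380<k[:,0].mean()<410:print("red",k.mean(0),P(k.mean(0),.064),P([(k[:,0].min(),k[:,1].mean()),(k[:,0].max(),k[:,1].mean())],.064))
Q=wplane(o,w,[(201,61),(401,68),(385,249),],.06);print("housing corners",Q.round(4).tolist())
for k in blobs((H>100)&(H<130)&(S>38)&(V>60),800):print("blue",k.mean(0).round(),k.min(0),k.max(0))
print("lid edge corners z.122",P([(213,262),(289,262),(212,166),(291,166)],.122))
print("stop top ends",P([(206,236),(307,237)],.086))
cv2.imwrite("pics/dial.png",cv2.resize(f[105:215,300:415],None,fx=5,fy=5,interpolation=cv2.INTER_CUBIC))
E
```

```text
red [395.    158.625] [[0.5775, 0.3257]] [[0.5774, 0.3189], [0.5776, 0.3327]]
housing corners [[0.4771, 0.1402], [0.486, 0.333], [0.6829, 0.3267]]
blue [251. 213.] [211 168] [291 261]
blue [ 39. 101.] [15 59] [ 63 139]
lid edge corners z.122 [[0.6477, 0.1454], [0.6508, 0.2103], [0.5644, 0.154], [0.5677, 0.2132]]
stop top ends [[0.6403, 0.1343], [0.6464, 0.2309]]
```

View pics/dial.png

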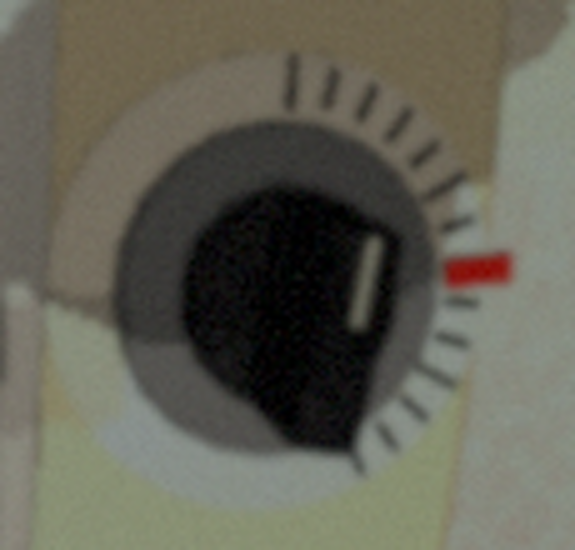

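Run:
```python
from h import *
o,w=pickle.load(open("w.pkl","rb"))
P=lambda u,z:wplane(o,w,np.array(u)/5+[300-.4,105-.4],z)
L=P([(375,238),(358,330)],.104);print("line",L.round(4).tolist())
sc=P([(50,290),(250,508),(245,52)],.0615)
# circle through three scale-rim points
A=np.c_[2*sc,np.ones(3)];s=np.linalg.solve(A,(sc**2).sum(1));print("scale centre",s[:2],"r",np.sqrt(s[2]+s[:2]@s[:2]))
dk=P([(115,287),(275,452),(275,120),(437,290)],.072);A=np.c_[2*dk,np.ones(4)];s2=np.linalg.lstsq(A,(dk**2).sum(1),rcond=None)[0];print("disc",s2[:2],np.sqrt(s2[2]+s2[:2]@s2[:2]))
bt=P([(400,235),(350,452),(365,190)],.104);print("bar pts",bt.round(4).tolist())
red=P([(477,270)],.064)[0]
for cen in(s[:2],s2[:2],np.array([.5757,.279])):
    f=lambda p:np.degrees(np.arctan2(*(p-cen)[::-1])).round(1)
    print(cen.round(4),"red",f(red),np.linalg.norm(red-cen).round(4),"line ends",[ (f(p),np.linalg.norm(p-cen).round(4)) for p in L])
print("line dir far->near",np.degrees(np.arctan2(*(L[1]-L[0])[::-1])))
t=P([(292,80),(330,88),(370,102),(403,122),(427,153),(450,187),(457,223),(463,301),(453,340),(441,374),(419,406),(390,437),(360,460)],.062)
print([ (np.degrees(np.arctan2(*(p-s[:2])[::-1])).round(),np.linalg.norm(p-s[:2]).round(3)) for p in t])
```

```text
line [[0.5626, 0.2865], [0.5785, 0.2841]]
scale centre [0.5804132  0.28381883] r 0.046771507907355445
disc [0.57873708 0.28043752] 0.0326467634257716
bar pts [[0.5622, 0.2912], [0.6005, 0.284], [0.5544, 0.2844]]
[0.5804 0.2838] red 94.0 0.042 line ends [(np.float64(171.4), np.float64(0.018)), (np.float64(171.2), np.float64(0.0019))]
[0.5787 0.2804] red 91.6 0.0453 line ends [(np.float64(159.3), np.float64(0.0172)), (np.float64(93.2), np.float64(0.0037))]
[0.5757 0.279 ] red 87.8 0.0468 line ends [(np.float64(150.1), np.float64(0.0151)), (np.float64(61.0), np.float64(0.0058))]
line dir far->near -8.609222256458121
[(np.float64(178.0), np.float64(0.041)), (np.float64(167.0), np.float64(0.04)), (np.float64(154.0), np.float64(0.041)), (np.float64(143.0), np.float64(0.041)), (np.float64(131.0), np.float64(0.04)), (np.float64(119.0), np.float64(0.041)), (np.float64(108.0), np.float64(0.04)), (np.float64(84.0), np.float64(0.04)), (np.float64(72.0), np.float64(0.04)), (np.float64(62.0), np.float64(0.041)), (np.float64(50.0), np.float64(0.041)), (np.float64(38.0), np.float64(0.041)), (np.float64(27.0), np.float64(0.042))]
```

The pointer direction is 171.4° in world, with the line passing through the scale centre at (0.5804, 0.2838). The red mark is at 94°, so the dial must turn about 77° clockwise. I'm moving above it and gripping the bar.

Call:
{"op": "drive_tool", "data": {
  "targets": [0,0,-0.2,-0.2,0.5,0,0.4,0,0,-0.2,-0.2,0.9,0,0.4,0,0,-0.2,-0.2,0.9,0,0.4,0,0,-0.2,-0.2,0.9,0,0.4,0,0,-0.2,-0.1,0.9,0,0.4,0,0,0,0,0.7,0,0.4,0,0,0,0,0,-0.5,0.4,0,0,0,0,0,-1,0.4,0,0,0,0,0,-1,0.4,0,0,0,0,0,-0.7,0.4,0,0,0,0,0,-0.3,0.4,0,0,0,0,0,0,0.4],
  "grip_force": 40
}}

```text
clock: 24.5
ee_pos: [0.5798, 0.283, 0.1231]
tcp_rot: [-0.001, 0.077, 0.997, -0.001]
wrist_force: [-0.1, -0.8, 0.4]
grip_width: 0.0509
gripper_force: 0.0
```

Call:
{"op": "drive_tool", "data": {
  "targets": [0,0,0,0.05,0.05,-0.7,0.4,0,0,0,0,0,-0.7,0.4,0,0,0,0,0,-0.5,0.4,0,0,0,0,0,-0.2,0.4,0,0,0,0,0,0,0.6,0,0,0,0,0,0,0.8,0,0,0,0,0,0,1,0,0,0,0,0,0,1,0,0,0,0,0,0,1,0,0,0,0,0,0,1]
}}

```text
clock: 25.5
ee_pos: [0.5816, 0.2825, 0.0836]
tcp_rot: [0.0, 0.077, 0.997, -0.002]
wrist_force: [-1.1, -5.7, 1.0]
grip_width: 0.013
gripper_force: 40.4
```

Call:
{"op": "drive_tool", "data": {
  "targets": [0,0,0,0,-0.06,0,1,0,0,-0.6,0,0,0,1,0,0,-1,0,0,0,1,0,0,-1,0,0,0,1,0,0,-1,0,0,0,1,0,0,-1,0,0,0,1,0,0,-1,0,0,0,1,0,0,-1,0,0,0,1,0,0,-1,0,0,0,1,0,0,-1,0,0,0,1,0,0,-1,0,0,0,1,0,0,0,0,0,0,1]
}}

```text
clock: 26.7
ee_pos: [0.5811, 0.2817, 0.0836]
tcp_rot: [0.001, 0.529, 0.848, -0.002]
wrist_force: [-2.3, -4.9, 2.3]
grip_width: 0.0137
gripper_force: 40.6
```

Call:
{"op": "drive_tool", "data": {
  "targets": [0,0,-1,0,0,0,1,0,0,-1,0,0,0,1,0,0,-1,0,0,0,1,0,0,-0.9,0,0,0,1,0,0,0,0,0,0,1,0,0,0,0,0,0,1]
}}

```text
clock: 27.3
ee_pos: [0.5808, 0.2816, 0.0836]
tcp_rot: [0.001, 0.683, 0.73, -0.002]
wrist_force: [-3.4, -5.5, 3.9]
grip_width: 0.0131
gripper_force: 40.7
```

Call:
{"op": "drive_tool", "data": {
  "targets": [0,0,0,-0.03,-0.05,0,1,0,0,0,0,0,0,0.8,0,0,0,0,0,0,0.5,0,0,0,0,0,0,0.4,0,0,0,0,0,0,0.4,0,0,0,0,0,0.5,0.4,0,0,0,0,0,1,0.4,0,0,0,0,0,1,0.4,0,0,0,0,0,1,0.4,0,0,0,0,0,1,0.4,0,0,0,0,0,1,0.4,0,0,0,0,0,0,0.4]
}}

```text
clock: 28.5
ee_pos: [0.583, 0.2835, 0.1979]
tcp_rot: [0.002, 0.683, 0.731, 0.004]
wrist_force: [0.5, 0.2, 0.8]
grip_width: 0.0514
gripper_force: 0.0
```

Call:
{"op": "drive_tool", "data": {
  "targets": [0,0,1,0,-1,0.3,0,0,0,1,0,-1,0,0,0,0,1,0,-1,0,0,0,0,1,0,-1,0,0,0,0,1,0,-1,0,0,0,0,1,0,0,0,0,0,0,1,0,0,0,0,0,0,1,0,0,0,0,0,0,1,0,0,0,0,0,0,1,0,0,0,0,0,0,1,0,0,0,0,0,0,1,0,0,0,0]
}}

```text
clock: 29.7
ee_pos: [0.5806, 0.1826, 0.1979]
tcp_rot: [-0.001, 0.149, 0.989, -0.0]
wrist_force: [0.7, 0.2, -0.6]
grip_width: 0.0856
gripper_force: 0.0
```

Call:
{"op": "drive_tool", "data": {
  "targets": [0,0,1,0,0,0,0,0,0,0.9,0,0,0,0,0,0,0.6,0,0,0,0,0,0,0,0,0,0,0,0,0,0,0,0,0,0]
}}

```text
clock: 30.2
ee_pos: [0.5807, 0.1826, 0.1982]
tcp_rot: [-0.0, 0.027, 1.0, -0.0]
wrist_force: [1.2, -0.5, -0.7]
grip_width: 0.0859
gripper_force: 0.0
```

Run:
```python
from h import *
from workcell import *
o=get_obs();print(o['ee_pos'],o['tcp_rot'])
w=read_camera("wrist");pickle.dump((o,w),open("w2.pkl","wb"));f=w["frame"]
H,S,V=cv2.split(cv2.cvtColor(f,cv2.COLOR_BGR2HSV))
for k in blobs(((H<8)|(H>172))&(S>120)&(V>80),8):print("red",k.mean(0),wplane(o,w,[k.mean(0)],.064).round(4))
cv2.imwrite("pics/w2.png",cv2.resize(f[90:280,190:420],None,fx=3.4,fy=3.15,interpolation=cv2.INTER_CUBIC))
```

```text
[0.58066739 0.18263278 0.19824832] [-4.66275276e-04  2.70142698e-02  9.99634937e-01 -6.57447020e-05]
red [397.5        175.43333333] [[0.5778 0.3261]]
```

View pics/w2.png

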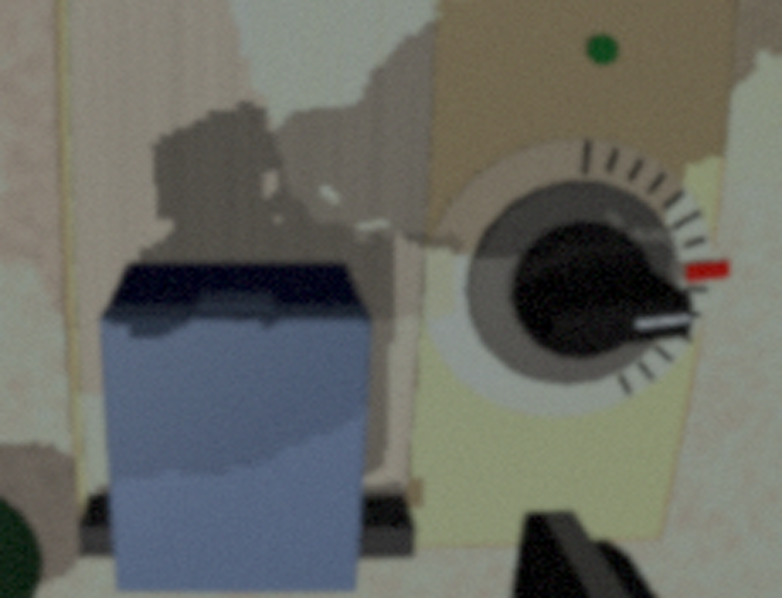

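The box sits at the stop at about (240,540) in the crop. The pointer line runs from (635,325) to (690,317) and the red mark is at (707,270). I'm working out the angle and checking the box and the others.

Run:
```python
from h import *
o,w=pickle.load(open("w2.pkl","rb"))
P=lambda u,z:wplane(o,w,(np.array(u)+.5)/[3.4,3.15]+[190-.5,90-.5],z)
ang=lambda v:np.degrees(np.arctan2(v[1],v[0])).round(1)
sc=P([(425,275),(558,417),(565,140)],.0615)
A=np.c_[2*sc,np.ones(3)];s=np.linalg.solve(A,(sc**2).sum(1));c=s[:2];print("centre",c.round(4),"r",np.sqrt(s[2]+c@c).round(4))
L=P([(637,325),(690,317)],.104);red=P([(686,273),(728,268)],.064)
for cc in(c,np.array([.5804,.2838])):print("line",L.round(4).tolist(),"dir",ang(L[1]-L[0]),[ang(p-cc) for p in L],[np.linalg.norm(p-cc).round(4) for p in L],"red",[ang(p-cc) for p in red],"reddir",ang(red[1]-red[0]))
t=P([(586,157),(628,384)],.062);print([ang(p-c) for p in t])
# thresholded pointer line & lid
f=w["frame"];H,S,V=cv2.split(cv2.cvtColor(f,cv2.COLOR_BGR2HSV))
ys,xs=np.nonzero(V[183:197,372:397]>85);print("line mask",list(zip(xs+372,ys+183)))
lid=P([(118,589),(354,589),(106,318),(369,318)],.122);print("lid",lid.round(4).tolist(),"rear edge yaw",ang(lid[3]-lid[2])-90,"front",ang(lid[1]-lid[0])-90,"sides",ang(lid[0]-lid[2]),ang(lid[1]-lid[3]))
st=P([(82,555),(412,553)],.086);print("stop top edge far",st.round(4).tolist(),ang(st[1]-st[0])-90)
st=P([(106,494),(382,497)],.086);print("stop top front",st.round(4).tolist(),ang(st[1]-st[0])-90)
pl=P([(63,150),(78,440)],.06);print("housing edge",ang(pl[1]-pl[0]))
```

```text
centre [0.5814 0.2837] r 0.0468
line [[0.5816, 0.2868], [0.58, 0.3022]] dir 95.9 [np.float64(87.2), np.float64(94.5)] [np.float64(0.0031), np.float64(0.0186)] red [np.float64(94.7), np.float64(94.7)] reddir 94.8
line [[0.5816, 0.2868], [0.58, 0.3022]] dir 95.9 [np.float64(68.5), np.float64(91.3)] [np.float64(0.0032), np.float64(0.0185)] red [np.float64(93.1), np.float64(93.6)] reddir 94.8
[np.float64(177.8), np.float64(28.4)]
line mask [(np.int64(393), np.int64(183)), (np.int64(394), np.int64(183)), (np.int64(395), np.int64(183)), (np.int64(396), np.int64(183)), (np.int64(393), np.int64(184)), (np.int64(394), np.int64(184)), (np.int64(395), np.int64(184)), (np.int64(396), np.int64(184)), (np.int64(393), np.int64(185)), (np.int64(394), np.int64(185)), (np.int64(395), np.int64(185)), (np.int64(396), np.int64(185)), (np.int64(393), np.int64(186)), (np.int64(394), np.int64(186)), (np.int64(395), np.int64(186)), (np.int64(396), np.int64(186)), (np.int64(394), np.int64(187)), (np.int64(395), np.int64(187)), (np.int64(396), np.int64(187)), (np.int64(394), np.int64(188)), (np.int64(395), np.
[... 2092 characters left out ...]
 (np.int64(393), np.int64(194)), (np.int64(394), np.int64(194)), (np.int64(395), np.int64(194)), (np.int64(396), np.int64(194)), (np.int64(393), np.int64(195)), (np.int64(394), np.int64(195)), (np.int64(395), np.int64(195)), (np.int64(396), np.int64(195)), (np.int64(393), np.int64(196)), (np.int64(394), np.int64(196)), (np.int64(395), np.int64(196)), (np.int64(396), np.int64(196))]
lid [[0.6466, 0.1477], [0.6499, 0.2092], [0.5667, 0.1532], [0.5699, 0.2133]] rear edge yaw -3.0999999999999943 front -3.0999999999999943 sides -3.9 -3.0
stop top edge far [[0.6574, 0.1318], [0.6621, 0.2303]] -2.799999999999997
stop top front [[0.6351, 0.1416], [0.6406, 0.221]] -3.9000000000000057
housing edge -3.3
```

The pointer reads 94.5–95.9° and the mark 94.7°. The box's yaw matches the stop's at about -3°, and it is centred on the stop to within 1 mm. The arm is clear of everything, so I'm handing in.

```bash
python3 -c "
from workcell import *
print(sign_off())"
```

```text
the job is handed in; nothing more can be done
None
```

I handed the job in with the full box (the one farthest from the warmer) seated midway along the stop and the dial within about 1° of the red marker. Both empty boxes stand upright where they were found, but the middle one was dropped about 33 mm because of a malformed move call, not set down gently.

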